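# Earth check on the static tester

## Task

Before any board is handled on this repair bench, check the arm's earthing: with the fingertips, lightly press down the bare steel touch plate of the static tester, keep it down for two seconds, then take the hand away. Leave the tester where it stands and do not press its blue mute key; the circuit board is static-sensitive, so touch neither it nor anything else on the bench.

Things in the scene. Friction and masses are not known exactly. Their poses are not given: they have to be found in the camera images.
- tester: Static tester: loose black desk case with yellow rim and dark panel, 0.55 to 1.15 kg, 150 mm (x) by 110 mm (y); flat panel sloping up 0.17 rad to its +x: 32 mm high at the -x edge, 58 mm at the +x edge. Steel touch plate in the -x half; in the +x half three lamps (green, yellow, red) at +y, blue mute key at -y. Origin: centre of the underside; z up; its -x faces the robot, yaw within 0.35 rad.
- plate_top (a point): Centre of the top face of the bare steel touch plate, 46 mm (its x) by 60 mm (its y), with an etched ring 30 mm across in its middle, 8 mm proud of the panel at rest; its z is the plate's outward normal (0.17 rad off vertical, leaning to the tester's -x). At rest it lies 29 mm to the tester's -x from its origin and 48 mm above the bench; it moves with the plate.
- touch_plate (a joint): How far the sprung touch plate is pressed in along its normal (m): 0 at rest, stop at 0.006. It gives from about 1.5 N and needs about 5.5 N to reach the stop (0.7 N per mm); the tester measures from 0.0015 on. It springs back when let go.
- mute_key_top (a point): Centre of the top of the round blue mute key, 16 mm across, 6 mm proud of the panel, 76 mm towards the +x side of the panel and 34 mm to -y from the plate's centre. To be left alone.
- mute_key (a joint): How far the sprung mute key is pressed in (m): 0 at rest, stop at 0.003.
- board: Loose green power control board, 150 mm (x) by 100 mm (y), on 10 mm brass pillars; two white relays, a finned aluminium heat sink, blue capacitors and a small upright green card; 47 mm high in all. Static-sensitive: not to be touched. Origin: centre of the underside, on the bench; z up.
- multimeter: Loose orange and black handheld multimeter lying on its back, 186 mm (x) by 90 mm (y), 53 mm high at its dial. Bystander. Origin: centre of the underside, on the bench; z up.
- reel: Loose solder reel standing on its flange, blue flanges 58 mm across, silver winding, 50 mm high; it stands 110 to 135 mm to the tester's +x from its origin. Bystander. Origin: centre of the underside; z up.
- parts_bin: Loose red open bin, 60 by 60 mm, 45 mm high, with small brass parts; it stands 135 to 160 mm to the multimeter's +x from its origin. Bystander. Origin: centre of the underside; z up.

How it is judged (in metres and radians):
On the way:
1. the fingers keep the touch plate pressed in (1.5 mm or more) for 1.8 s (value of joint touch_plate above 0.0015 m and contact force between the fingers and touch_plate above 0.3 N), for 1.8 s.
At the end, for the whole second after the job is handed in: The touch plate has sprung back (under 0.7 mm), the mute key is up, the tester stands flat and still within 15 mm of where it began, and the board, multimeter, reel and bin are within 8 mm of where they began (value of joint each of touch_plate, mute_key below 0.0007 m and distance of tester from where it was at the start of the episode below 0.015 m and angle between tester's own z axis and vertical below 0.05 rad and linear speed of tester below 0.01 m/s and distance of each of board, multimeter, reel, parts_bin from where it was at the start of the episode below 0.008 m).
It fails at once if the fingers or arm press on the tester with more than 15 N (contact force between any of the fingers, the arm and tester above 15 N).
It fails at once if the mute key is pressed in more than 1 mm (value of joint mute_key above 0.001 m).
It fails at once if the tester is pushed 15 mm or more from its place, or lifted or tipped (distance of tester from where it was at the start of the episode above 0.015 m or height (world z) of tester above 0.006 m or angle between tester's own z axis and vertical above 0.1 rad).
It fails at once if the circuit board is touched (over 0.5 N) or moved by more than 8 mm (contact force between any of the fingers, the arm and board above 0.5 N or distance of board from where it was at the start of the episode above 0.008 m).
It fails at once if the multimeter, solder reel or parts bin is touched (over 0.5 N) or moved by more than 8 mm (contact force between any of the fingers, the arm and multimeter above 0.5 N or contact force between any of the fingers, the arm and reel above 0.5 N or contact force between any of the fingers, the arm and parts_bin above 0.5 N or distance of any of multimeter, reel, parts_bin from where it was at the start of the episode above 0.008 m).
It also fails if it takes over 42 s, if anything falls off the work surface, if the arm or the gripper's body presses on something with over 40 N, if the wrist force passes 120 N, or if a joint passes its speed limit or range.

## Robot

A 6-joint arm with a two-finger parallel gripper is mounted at the origin on the work surface. World frame = base frame: x ahead of the robot, y to its left, z up, the work surface at z = 0. Lengths are in m, angles in degrees, forces in N, time in s.
With the tool pointing down it reaches from about 0.35 to 0.875 m from the base axis. Payload 4.2 kg.
Tool frame: the origin (TCP) lies at the very end of the fingers, on their centre line; the grasp point (between the pads) lies 19 mm behind it; z points along the fingers, y is the line along which they close (so a half turn about z gives the same grasp; the last joint's range is limited). The gripper opens to 87 mm and grips with 3 to 60 N. Pads are 19 mm wide; open, the fingers measure 117 mm over their backs; the gripper's body (75 mm by 190 mm) begins 51 mm behind the grasp point.
Start: joints at [79.217, 22.042, 0.453, 0, -68.411, -14.817], TCP at [0.27, 0.564, 0.223] pointing down, gripper open.
Joint ranges: [-179.83, 179.83], [-69.29, 118.12], [-61.27, 80.66], [-181.25, 117.63], [-171.15, -9.14], [-177.46, 177.46]. Speed limits (degrees/s): [159.86, 159.86, 180, 180, 180, 180].

## Interface

Orientations are given as a 3x3 rotation matrix whose columns are the frame's x, y, z axes.
In Python, from station import r gives the robot as it stands.
- The arm moves only by the tool jog_arm, never from a script. Its argument "plan" is text: rows parted by semicolons, each of 7 numbers parted by spaces: the shift along the tool's x, y, z normalised to -1 to 1, where 1 is 0.025 m, then the turn, a rotation vector about the tool's x, y, z normalised to -1 to 1, where 1 is 8 degrees, then the closure, from -1 (fully open) to 1 (shut). A call has exactly 10 rows; each row shifts and turns the commanded pose from where the row before left it, along the tool's axes as they then stand; what a row does not reach is not made up. A row lasts 1/10 s, in which the tool goes at most 50 mm and 8.59 degrees, less where a joint would pass 70% of its speed; a pose out of reach is approached as far as the arm can. A call with a number of a shift or a turn outside -1 to 1 is refused whole. A call with a gripper value outside its range is refused whole. The fingers move at their own pace and stop on an object; the grip force is fixed at half the most. Time passes only in rows, so rows that do not move let the fingers close, or fill a call up. It gives the time, the measured TCP pose, the force, the opening and the grip force at its end, in the units of the state.
- r.sense(): the state, without advancing time (a new reading comes with each control period).
- r.capture(name): name is "scene" or "top" or "wrist"; returns (picture, depth): 384x512x3 uint8, red, green, blue; 384x512 float32, m along the optical axis (not along the pixel's ray), 0 where there is no reading.
- r.get_calibration(name): a dict with "mtx" (3x3 intrinsics, pixels), "extrinsics" (4x4, takes a point from camera to world coordinates). Camera axes: x right, y up, looking along -z (the intrinsics and any distortion apply to the point x, -y, -z); pixel columns grow to the right and rows downward; lengths in m; the calibration is good to about 2 mm. A picture is of the moment at which its call begins: read the wrist's pose just before it. get_calibration takes no time and is no camera call; for the wrist camera it gives the pose at the moment of the call.
- r.finish_job(): hands the job in; it is judged then, once.
The state is a dict: "time_s": time; "joints": joint angles; "joint_velocities": joint speeds; "effort": joint torques, N m; "tcp_pos": TCP position; "ee_rot": TCP orientation; "wrist_force": force on the tool from outside, world axes, zero at the start; "moment": the same for the moment, N m; "gripper_width": opening from 0.0 (shut) to 1.0 (fully open); "gripper_force": force on a finger pad.
Only numpy, scipy, OpenCV 4.12 (cv2) and the standard library are available. Lean on these libraries where they do the work, as an engineer would, in place of code of your own. Each camera call takes 0.05 s, during which the arm holds its last target. There are 200 camera calls.

## Working session

There is one attempt and no reset: what is moved stays moved. The work goes in short steps, Python scripts to look and compute and a tool call to move; the robot and the scene stay as the last step left them, time stands still between calls to the robot, and variables do not carry over. Pictures are saved under pics/ and viewed, at most 10 in all, crops included, and the job is handed in when it is done.

Besides the shell and the picture viewer there is one more tool, called after ">>>" as name(argument=value, ...) on one line, values as JSON. jog_arm: Moves the arm, as the interface text tells. Scaled input: -1 to 1 covers 0.025 m each way for a shift and 8 degrees each way for a turn. Its arguments: {"type":"object","properties":{"plan":{"type":"string"}},"required":["plan"]}

```bash
mkdir -p pics
python3 - <<'E'
from station import r
import cv2,numpy as np
s=r.sense();print(s)
for n in("top","scene"):
    c=r.get_calibration(n);p,d=r.capture(n)
    cv2.imwrite(f"pics/{n}0.png",p[:,:,::-1]);np.savez(f"{n}0.npz",p=p,d=d,K=c["mtx"],E=c["extrinsics"]);print(c)
E
```

```text
{'time_s': 0.0, 'joints': array([ 7.92166419e+01,  2.20898267e+01,  3.80663871e-01, -2.70408194e-02,
       -6.84092949e+01, -1.48143495e+01]), 'joint_velocities': array([-0.01870696,  0.0612373 ,  0.01665631,  0.00031447, -0.00493247,
       -0.11163518]), 'effort': array([ 4.21831930e-05, -3.90659916e+01,  1.87403762e+01,  4.21990067e+00,
        1.09803447e-02, -1.93638907e-04]), 'tcp_pos': array([0.26978803, 0.56312545, 0.22148051]), 'ee_rot': array([[ 9.01774614e-01, -4.32205826e-01, -8.17897675e-04],
       [-4.32206587e-01, -9.01772515e-01, -1.94882592e-03],
       [ 1.04736272e-04,  2.11090250e-03, -9.99997767e-01]]), 'wrist_force': array([ 0.74634547,  0.3440729 , -0.61315719]), 'moment': array([-0.01988241,  0.04375666,  0.00815043]), 'gripper_force': 0.0, 'gripper_width': 1.002013091901643}
{'mtx': array([[459.16043226,   0.        , 261.59487486],
       [  0.        , 459.16043226, 185.77832442],
       [  0.        ,   0.        ,   1.        ]]), 'extrinsics': array([[ 0.02708441,  0.98974843, -0.1402301 ,  0.42027971],
       [-0.99945218,  0.02414257, -0.02263777, -0.02528386],
       [-0.01902018,  0.14076641,  0.98986012,  1.00867659],
       [ 0.        ,  0.        ,  0.        ,  1.        ]])}
{'mtx': array([[421.3718749 ,   0.        , 248.78533799],
       [  0.        , 421.3718749 , 188.43255711],
       [  0.        ,   0.        ,   1.        ]]), 'extrinsics': array([[ 0.62031198, -0.62227113,  0.47748476,  0.97659649],
       [ 0.78431359,  0.49837022, -0.36943108, -0.3564367 ],
       [-0.00807789,  0.60366031,  0.79720071,  0.8079724 ],
       [ 0.        ,  0.        ,  0.        ,  1.        ]])}
```

View pics/top0.png

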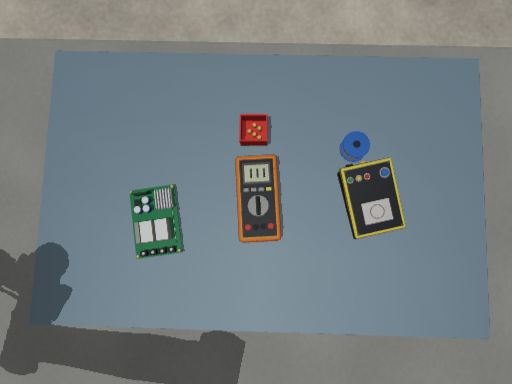

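View pics/scene0.png

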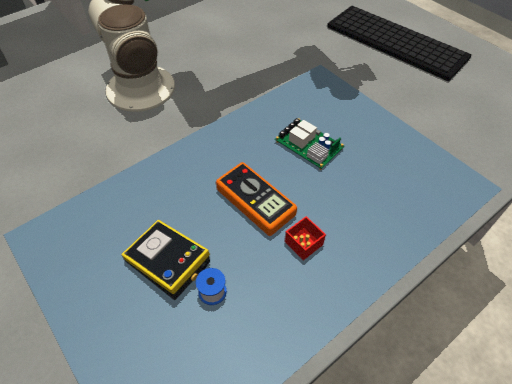

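The top view shows the tester at right: plate ring at about (377,211), mute key at (385,172), lamps at (351-368,179), reel at (355,145), multimeter at (258,198), and board at (156,220). In the scene view the plate ring is at about (154,244) and the mute key at (168,274).

```bash
cat > h.py <<'E'
import numpy as np,cv2
def plate(p,roi):
    x0,x1,y0,y1=roi
    m=np.zeros(p.shape[:2],np.uint8);q=p[y0:y1,x0:x1].astype(int)
    m[y0:y1,x0:x1]=(q.min(2)>110)
    m=cv2.morphologyEx(m,cv2.MORPH_CLOSE,np.ones((5,5),np.uint8))
    n,l,s,c=cv2.connectedComponentsWithStats(m);i=1+np.argmax(s[1:,4])
    cn=cv2.findContours((l==i).astype(np.uint8),0,2)[0][0]
    return c[i],s[i],cv2.minAreaRect(cn),l==i
def ray(uv,K,E):
    v=np.array([(uv[0]-K[0,2])/K[0,0],-(uv[1]-K[1,2])/K[1,1],-1]);return E[:3,3],E[:3,:3]@v
def pt(uv,dep,K,E):
    o,v=ray(uv,K,E);return o+v*dep
def tri(a,b):
    (o1,v1),(o2,v2)=a,b;t=np.linalg.lstsq(np.c_[v1,-v2],o2-o1,rcond=None)[0]
    A,B=o1+v1*t[0],o2+v2*t[1];return (A+B)/2,np.linalg.norm(A-B)
E
python3 - <<'E'
from h import *
R=[]
for n,roi in(("top",(355,400,193,230)),("scene",(125,180,222,262))):
    z=np.load(n+"0.npz");p,d,K,E=[z[k] for k in"pdKE"]
    c,s,rect,m=plate(p,roi);print(n,c,s,rect)
    dd=d[m];dd=dd[dd>0];print("depthpt",pt(c,np.median(dd),K,E))
    R.append(ray(c,K,E))
    if n=="top":
        vs,us=np.nonzero(m&(d>0));P=np.array([pt((u,v),d[v,u],K,E) for u,v in zip(us,vs)])
        A=np.c_[P[:,:2],np.ones(len(P))];co=np.linalg.lstsq(A,P[:,2],rcond=None)[0];print("slope",co)
    for nm,uv in ({"mute":(385,172),"green":(351,180),"reel":(355,145),"mm":(258,205)} if n=="top" else {"mute":(168,274),"green":(193,248),"reel":(211,282)}).items():
        print(nm,pt(uv,d[uv[1],uv[0]],K,E))
print(tri(*R))
E
```

```text
top [376.59446254 210.95114007] [361 198  32  27 614] ((376.6058349609375, 210.97647094726562), (21.69304656982422, 28.09249496459961), 77.47119140625)
depthpt [ 0.50919915 -0.24482606  0.04775279]
slope [ 0.16638701  0.03759063 -0.02783366]
mute [ 0.59001649 -0.26019504  0.05970675]
green [ 0.57161159 -0.18974739  0.05849686]
reel [ 0.64853623 -0.19970276  0.05005783]
mm [0.51503258 0.00302348 0.05176855]
scene [153.36956522 243.71343874] [137 230  34  29 506] ((153.00001525878906, 243.00003051757812), (18.384775161743164, 31.11269760131836), 45.0)
depthpt [ 0.51058182 -0.24656277  0.04803838]
mute [ 0.59268362 -0.26017469  0.05799894]
green [ 0.5740719  -0.18988998  0.05567721]
reel [ 0.65474716 -0.20287187  0.04964395]
(array([ 0.50921196, -0.24578659,  0.04538482]), np.float64(0.0009230407023727529))
```

The plate centre is about (0.510, -0.245, 0.048). That agrees with the stated 48 mm height, the 0.17 slope and a yaw of about 13°. I'll carry the closed hand over at z 0.22, then turn it.

>>> jog_arm(plan="0.5 0.5 0 0 0 0 1;0.9 1 0 0 0 0 1;0.9 1 0 0 0 0 1;0.9 1 0 0 0 0 1;0.9 1 0 0 0 0 1;0.9 1 0 0 0 0 1;0.9 1 0 0 0 0 1;0.9 1 0 0 0 0 1;0.9 1 0 0 0 0 1;0.9 1 0 0 0 0 1")

```text
time_s: 1.1
tcp_pos: [0.3612, 0.255, 0.2223]
ee_rot: [[0.902, -0.432, -0.0], [-0.432, -0.902, -0.0], [-0.0, 0.001, -1.0]]
wrist_force: [1.0, -0.8, 0.4]
gripper_width: 0.175
gripper_force: 0.0
```

>>> jog_arm(plan="0.9 1 0 0 0 0 1;0.9 1 0 0 0 0 1;0.9 1 0 0 0 0 1;0.9 1 0 0 0 0 1;0.9 1 0 0 0 0 1;0.9 1 0 0 0 0 1;0.9 1 0 0 0 0 1;0.9 1 0 0 0 0 1;0.9 1 0 0 0 0 1;0.9 1 0 0 0 0 1")

```text
time_s: 2.1
tcp_pos: [0.456, -0.0675, 0.2223]
ee_rot: [[0.902, -0.432, -0.001], [-0.432, -0.902, 0.0], [-0.001, 0.0, -1.0]]
wrist_force: [-0.5, -0.3, -0.0]
gripper_width: 0.007
gripper_force: 0.0
```

>>> jog_arm(plan="0.9 1 0 0 0 0 1;0.9 1 0 0 0 0 1;0.5 0.6 0 0 0 0 1;0.2 0.2 0 0 0 0 1;0 0 0 0 0 -0.9 1;0 0 0 0 0 -0.9 1;0 0 0 0 0 -0.9 1;0 0 0 0 0 -0.9 1;0 0 0 0 0 -0.9 1;0 0 0 0 0 -0.3 1")

```text
time_s: 3.1
tcp_pos: [0.482, -0.1555, 0.2223]
ee_rot: [[0.974, 0.225, -0.001], [0.225, -0.974, 0.0], [-0.001, -0.0, -1.0]]
wrist_force: [-0.2, 0.1, -0.1]
gripper_width: 0.002
gripper_force: 0.0
```

>>> jog_arm(plan="0 0.5 0 0 0 0 1;0 1 0 0 0 0 1;0 1 0.5 0 0 0 1;0 0.8 0.8 0 0 0 1;0 0.45 0.8 0 0 0 1;0 0 0.8 0 0 0 1;0 0 0.8 0 0.3 0 1;0 0 0.7 0 0.5 0 1;0 0 0.4 0 0.4 0 1;0 0 0 0 0 0 1")

```text
time_s: 4.1
tcp_pos: [0.5026, -0.2473, 0.1009]
ee_rot: [[0.963, 0.219, 0.159], [0.216, -0.976, 0.038], [0.163, -0.003, -0.987]]
wrist_force: [-0.4, -0.3, 0.4]
gripper_width: 0.007
gripper_force: 0.0
```

Run:
```python
from station import r
from h import *
s=r.sense();print(s["tcp_pos"],s["ee_rot"],s["wrist_force"])
ims=[]
for n in("scene","wrist"):
    c=r.get_calibration(n);p,d=r.capture(n);np.savez(n+"1.npz",p=p,d=d,K=c["mtx"],E=c["extrinsics"]);ims.append(p if n=="wrist" else cv2.resize(p[170:320,80:280],(512,384)))
    if n=="wrist":print(c["extrinsics"])
    q=np.linalg.inv(c["extrinsics"])@np.r_[.510,-.2455,.048,1];print(n,c["mtx"][0,0]*q[0]/-q[2]+c["mtx"][0,2],c["mtx"][1,1]*q[1]/q[2]+c["mtx"][1,2])
cv2.imwrite("pics/w1.png",cv2.resize(np.vstack(ims),(400,600))[:,:,::-1])
```

```text
[ 0.50255266 -0.24734448  0.10086262] [[ 0.96273311  0.21907792  0.15858694]
 [ 0.21571915 -0.97570371  0.03830813]
 [ 0.16312633 -0.00267027 -0.98660158]] [-0.36276679 -0.30680193  0.35332593]
scene 153.67564293277326 243.24803209329434
[[ 2.20284921e-01  9.72370206e-01  7.72705401e-02  5.41463481e-01]
 [-9.75435545e-01  2.19610949e-01  1.72199995e-02 -2.39225333e-01]
 [-2.25242118e-04 -7.91657377e-02  9.96861442e-01  2.72352494e-01]
 [ 0.00000000e+00  0.00000000e+00  0.00000000e+00  1.00000000e+00]]
wrist 255.66027889111135 212.1417338333247
```

View pics/w1.png

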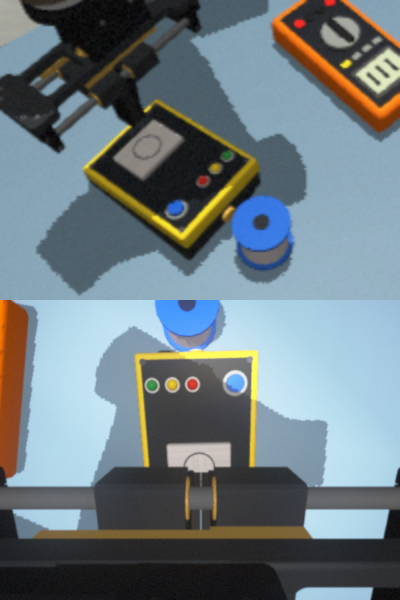

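The top half shows the fingertips just above the plate. The bottom half, from the wrist camera, shows the fingers centred on the ring, with the tester edges parallel to the tool and the reel and key clear. I'll approach to about 6 mm, then creep.

>>> jog_arm(plan="0 0 0.3 0 0 0 1;0 0 0.4 0 0 0 1;0 0 0.4 0 0 0 1;0 0 0.3 0 0 0 1;0 0 0.2 0 0 0 1;0 0 0.1 0 0 0 1;0 0 0.1 0 0 0 1;0 0 0.1 0 0 0 1;0 0 0 0 0 0 1;0 0 0 0 0 0 1")

```text
time_s: 5.2
tcp_pos: [0.5127, -0.2456, 0.056]
ee_rot: [[0.961, 0.222, 0.163], [0.219, -0.975, 0.037], [0.167, 0.0, -0.986]]
wrist_force: [-0.2, -0.3, 0.5]
gripper_width: 0.005
gripper_force: 0.0
```

>>> jog_arm(plan="0 0 0.06 0 0 0 1;0 0 0.06 0 0 0 1;0 0 0.04 0 0 0 1;0 0 0.04 0 0 0 1;0 0 0.03 0 0 0 1;0 0 0.03 0 0 0 1;0 0 0 0 0 0 1;0 0 0 0 0 0 1;0 0 0 0 0 0 1;0 0 0 0 0 0 1")

```text
time_s: 6.2
tcp_pos: [0.5137, -0.2453, 0.0495]
ee_rot: [[0.961, 0.222, 0.163], [0.218, -0.975, 0.037], [0.167, 0.0, -0.986]]
wrist_force: [0.2, -0.4, 1.5]
gripper_width: 0.004
gripper_force: 0.6
```

>>> jog_arm(plan="0 0 0.02 0 0 0 1;0 0 0.02 0 0 0 1;0 0 0.02 0 0 0 1;0 0 0.02 0 0 0 1;0 0 0.02 0 0 0 1;0 0 0.02 0 0 0 1;0 0 0 0 0 0 1;0 0 0 0 0 0 1;0 0 0 0 0 0 1;0 0 0 0 0 0 1")

```text
time_s: 7.2
tcp_pos: [0.5142, -0.2452, 0.0465]
ee_rot: [[0.961, 0.222, 0.163], [0.218, -0.975, 0.037], [0.167, 0.0, -0.986]]
wrist_force: [-0.9, -0.3, 2.3]
gripper_width: 0.007
gripper_force: 1.7
```

>>> jog_arm(plan="0 0 0.02 0 0 0 1;0 0 0.02 0 0 0 1;0 0 0.02 0 0 0 1;0 0 0.02 0 0 0 1;0 0 0 0 0 0 1;0 0 0 0 0 0 1;0 0 0 0 0 0 1;0 0 0 0 0 0 1;0 0 0 0 0 0 1;0 0 0 0 0 0 1")

```text
time_s: 8.2
tcp_pos: [0.5145, -0.2451, 0.0445]
ee_rot: [[0.961, 0.222, 0.163], [0.218, -0.975, 0.037], [0.167, 0.0, -0.986]]
wrist_force: [-1.9, 0.8, 5.3]
gripper_width: 0.001
gripper_force: 2.4
```

Run:
```python
from station import r
from h import *
n="scene";c=r.get_calibration(n);p,d=r.capture(n);s=r.sense();print(s["tcp_pos"],s["wrist_force"])
cv2.imwrite("pics/s2.png",cv2.resize(p[200:320,100:260],(800,600),interpolation=2)[:,:,::-1])
```

```text
[ 0.51447331 -0.24505712  0.04446599] [-1.88147168  0.96896258  3.35856443]
```

View pics/s2.png

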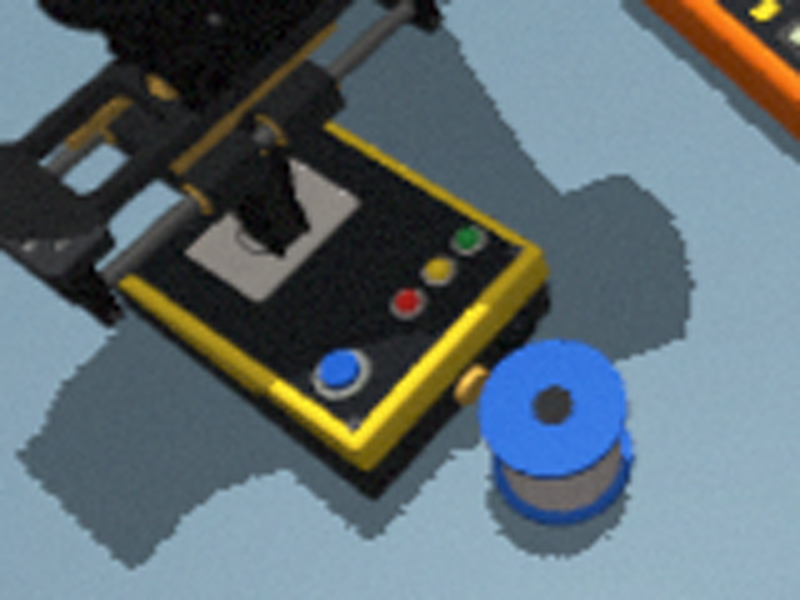

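The fingertips rest on the plate at about (280,245) in the crop. The force is about 4 N and the plate is about 3.5 mm in, so I'll hold here.

>>> jog_arm(plan="0 0 0.02 0 0 0 1;0 0 0 0 0 0 1;0 0 0 0 0 0 1;0 0 0 0 0 0 1;0 0 0 0 0 0 1;0 0 0 0 0 0 1;0 0 0 0 0 0 1;0 0 0 0 0 0 1;0 0 0 0 0 0 1;0 0 0 0 0 0 1")

```text
time_s: 9.25
tcp_pos: [0.5146, -0.2451, 0.044]
ee_rot: [[0.961, 0.222, 0.163], [0.218, -0.975, 0.037], [0.167, -0.0, -0.986]]
wrist_force: [-1.9, 1.5, 5.1]
gripper_width: 0.01
gripper_force: 2.5
```

>>> jog_arm(plan="0 0 0 0 0 0 1;0 0 0 0 0 0 1;0 0 0 0 0 0 1;0 0 0 0 0 0 1;0 0 0 0 0 0 1;0 0 0 0 0 0 1;0 0 0 0 0 0 1;0 0 0 0 0 0 1;0 0 0 0 0 0 1;0 0 0 0 0 0 1")

```text
time_s: 10.25
tcp_pos: [0.5146, -0.2451, 0.044]
ee_rot: [[0.961, 0.222, 0.163], [0.218, -0.975, 0.037], [0.167, 0.0, -0.986]]
wrist_force: [-1.7, 2.1, 4.7]
gripper_width: 0.002
gripper_force: 2.5
```

>>> jog_arm(plan="0 0 0 0 0 0 1;0 0 0 0 0 0 1;0 0 0 0 0 0 1;0 0 0 0 0 0 1;0 0 0 0 0 0 1;0 0 0 0 0 0 1;0 0 0 0 0 0 1;0 0 0 0 0 0 1;0 0 0 0 0 0 1;0 0 0 0 0 0 1")

```text
time_s: 11.25
tcp_pos: [0.5146, -0.2451, 0.044]
ee_rot: [[0.961, 0.222, 0.163], [0.218, -0.975, 0.037], [0.167, 0.0, -0.986]]
wrist_force: [-2.3, 2.3, 5.3]
gripper_width: 0.004
gripper_force: 2.6
```

Run:
```python
from station import r
import numpy as np
W=[]
for i in range(6):
    r.capture("top");W.append(r.sense()["wrist_force"])
print(np.mean(W,0),np.std(W,0),r.sense()["tcp_pos"],r.sense()["time_s"])
p,d=r.capture("scene");np.savez("s3.npz",p=p,d=d)
```

```text
[-1.37706658  0.97489197  5.43619777] [0.37208319 0.23060662 0.35868683] [ 0.51455391 -0.24505808  0.04395908] 11.55
```

A steady 5 N or so for over 3 s puts the plate well past 1.5 mm. I'll withdraw along the plate normal.

>>> jog_arm(plan="0 0 -0.05 0 0 0 1;0 0 -0.1 0 0 0 1;0 0 -0.15 0 0 0 1;0 0 -0.3 0 0 0 1;0 0 -0.6 0 0 0 1;0 0 -0.8 0 0 0 1;0 0 -0.8 0 0 0 1;0 0 -0.8 0 0 0 1;0 0 -0.8 0 0 0 1;0 0 -0.6 0 0 0 1")

```text
time_s: 12.6
tcp_pos: [0.4942, -0.2499, 0.1688]
ee_rot: [[0.961, 0.221, 0.164], [0.218, -0.975, 0.036], [0.168, 0.001, -0.986]]
wrist_force: [0.0, -1.0, -0.0]
gripper_width: 0.006
gripper_force: 0.0
```

>>> jog_arm(plan="-0.5 0 -0.6 0 0 0 1;-0.8 0 -0.6 0 0 0 1;-0.8 0 -0.6 0 0 0 1;-0.5 0 -0.6 0 0 0 1;0 0 -0.3 0 0 0 1;0 0 0 0 0 0 1;0 0 0 0 0 0 1;0 0 0 0 0 0 1;0 0 0 0 0 0 1;0 0 0 0 0 0 1")

```text
time_s: 13.6
tcp_pos: [0.4209, -0.2662, 0.2223]
ee_rot: [[0.962, 0.222, 0.161], [0.219, -0.975, 0.037], [0.166, -0.001, -0.986]]
wrist_force: [-0.0, 0.4, -0.3]
gripper_width: 0.005
gripper_force: 0.0
```

Run:
```python
from station import r
from h import *
p,d=r.capture("scene");z=np.load("scene0.npz");c=r.get_calibration("scene")
print(plate(p,(125,180,222,262))[:3], r.sense()["tcp_pos"],r.sense()["wrist_force"])
a=d[225:300,120:240];b=z["d"][225:300,120:240];k=(a>0)&(b>0);e=np.abs(a-b)[k];print(np.median(e),np.percentile(e,95))
cv2.imwrite("pics/s4.png",cv2.resize(p[120:330,90:370],(800,600))[:,:,::-1])
```

```text
(array([153.11853448, 243.73706897]), array([137, 230,  34,  29, 464], dtype=int32), ((153.400146484375, 243.3948974609375), (16.493736267089844, 31.501224517822266), 46.46879959106445)) [ 0.42084703 -0.26622641  0.22243002] [ 0.08732866  0.24339886 -0.24590773]
0.0014424324 0.0042125424
```

View pics/s4.png

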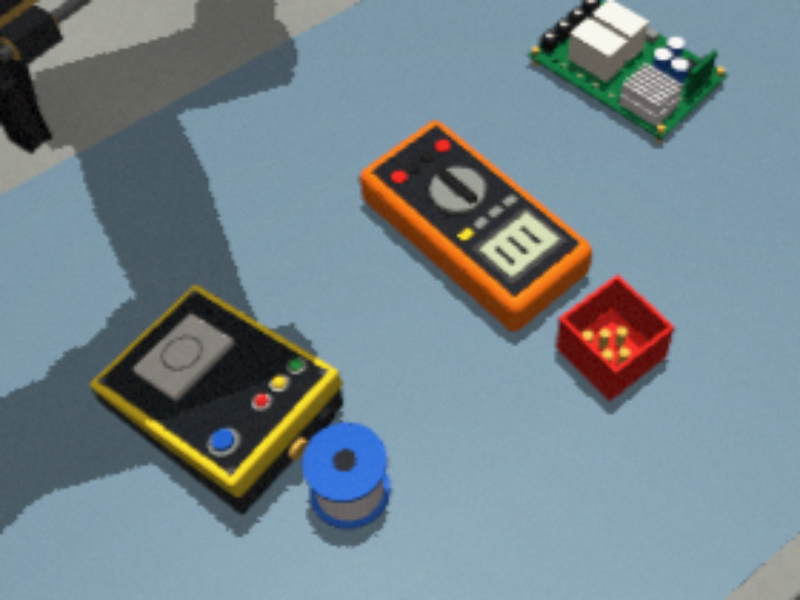

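The hand is clear. The plate is back at its first pixel position, (153,244) in the full image, the tester hasn't moved, and the bystanders look untouched.

```bash
python3 -c "
from station import r
print(r.finish_job())"
```

```text
the job is handed in; nothing more can be done
None
```

The touch plate was held down at about 5 N for over 3 s and then released, the last picture showed the tester and everything else in place, and I handed the job in; no verdict came back.

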